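Fit the retaining ring on the tube mixer's drive stub

ROBOT

A 7-joint arm with a two-finger parallel gripper is mounted at the origin on the work surface. World frame = base frame: x ahead of the robot, y to its left, z up, the work surface at z = 0. Lengths are in mm, angles in rad, forces in N, time in s.
With the tool pointing down it reaches from about 400 to 850 mm from the base axis. Payload 10.4 kg.
Tool frame: the origin (TCP) lies midway between the tips of the shut fingers; the grasp point (between the pads) lies 19 mm behind it (env.tcp_to_grasp is the distance from the TCP to the grasp point, in mm); z points along the fingers, y is the direction in which the jaws open and shut (so a half turn about z gives the same grasp; the last joint's range is limited). The gripper opens to 85 mm and grips with 20 to 120 N. Pads are 22 mm wide; open, the fingers measure 114 mm over their backs; the gripper's body (76 mm by 85 mm) begins 54 mm behind the grasp point. The pads swing forward as they close: fully open they stand 13 mm farther back than shut.
Start: joints at [-1.34, 0.332, -0.065, 1.46, 0.022, 1.35, -0.088], TCP at [156.913, 605.004, 231.338] pointing down, gripper open.
Joint ranges: [-2.6, 2.6], [-0.5, 2.12], [-1.47, 1.34], [0.16, 2.42], [-1.27, 4.41], [0.06, 2.06], [-2.6, 2.6]. Speed limits (rad/s): [2.22, 2.22, 2.79, 2.79, 3.14, 3.14, 3.14].

INTERFACE

Orientations are given as a unit quaternion [w, x, y, z].
In Python, from workcell import env gives the robot as it stands.
- The arm moves only by the tool step_arm, never from a script. Its argument "rows" is one flat list of numbers, 4 for each row, row after row: the shift along the tool's x, y, z in mm, then the turn about the tool's z in rad. In form: [tx, ty, tz, spin, tx, ty, tz, spin, ...]. A call has 1 to 10 rows; each row is the pose to reach, as a shift and turn from the pose commanded when the call began, along the tool's axes at that moment; what a row does not reach only later rows make up. A row lasts 1/10 s, in which the tool goes at most 50 mm and 8.59 degrees, less where a joint would pass 70% of its speed; a pose out of reach is approached as far as the arm can. A call with a gripper value outside its range is refused whole. "grip" is the opening, from 0 (shut) to 1 (fully open), set as the call begins (left out, the last holds). The fingers move at their own pace and stop on an object; "newtons" is the grip in N (left out, the last holds). Time passes only in rows, so rows that repeat a pose let the fingers close. It gives the time, the measured TCP pose, the force and the opening at its end, in the units of the state.
- env.get_obs(): the state, without advancing time (a new reading comes with each control period).
- env.capture(name): name is "scene" or "top"; returns a dict with "img" (384x512x3 uint8, red, green, blue), "camera_matrix" (3x3 intrinsics, pixels), "D" ([k1, k2, p1, p2, k3] as OpenCV has them; the pictures are not rectified), "world_from_camera" (4x4, takes a point from camera to world coordinates). Camera axes: x right, y up, looking along -z (the intrinsics and any distortion apply to the point x, -y, -z); pixel columns grow to the right and rows downward; lengths in mm; the calibration is good to about 2 mm. A picture is of the moment at which its call begins. There is no depth.
- env.job_done(): hands the job in, once; it reports no verdict.
The state is a dict: "clock": time; "joint_pos": joint angles; "joint_velocities": joint speeds; "tau": joint torques, N m; "tcp_pos": TCP position; "eef_rot": TCP orientation; "contact_force": force on the tool from outside, world axes, zero at the start; "wrist_torque": the same for the moment, N m; "opening": finger opening in mm.
Only numpy, scipy, OpenCV 4.12 (cv2) and the standard library are available. Lean on these libraries where they do the work, as an engineer would, in place of code of your own. Each camera call takes 0.05 s, during which the arm holds its last target. There are 200 camera calls.

TASK

Fit the retaining ring back on the tube mixer: first pull the spindle-lock knob on the mixer's front out until it snaps against its stop, and leave it out so that the spindle stays locked. Then take the bent-tip circlip pliers, put their two pins into the ring's two eyes, squeeze the handles to spread the ring, lift it and slide it over the drive stub down to the groove just above the hub's washer, touching the ring with the pliers only and leaving everything else on the bench where it is. Finish holding: keep squeezing the pliers there, with the ring level and spread clear of the stub around the groove, and do not let it snap shut, because I still have to line up the rotor under it.

Things in the scene. Friction and masses are not known exactly. Their poses are not given: they have to be found in the camera images.
- mixer: tube mixer, fixed: white drive unit 180 by 180 mm, 58 mm high; on it a rotor disc 156 mm across (top at 68 mm), a hub 64 mm across (top at 92 mm), a steel washer 54 mm across (top at 95.5 mm) and, in the middle, the upright drive stub. Origin on the bench under the stub's axis, z up; its front, with the lock knob, faces its own -x
- groove (a point): point on the stub's axis at mid-height of the ring groove, 98 mm above the bench: the groove is 5 mm wide, begins right at the washer and is 36.6 mm across; the stub is 40 mm across above it
- stub_top (a point): top of the stub, on its axis, 117 mm above the bench; its last 5 mm taper from 40 to 30 mm diameter
- lock_grip (a point): middle of the spindle-lock knob on the mixer's front: a round black knob 22 mm across and 16 mm long on a thin level stem, its axis along the mixer's x, 36 mm above the bench; its back face stands 15 mm off the mixer's front when home
- lock (a joint): pull of the lock knob in m, along the mixer's -x: 0 home, 0.016 out against its stop; a sprung detent resists with about 6 N up to half way (0.008), then snaps it outwards
- pliers: external circlip pliers lying level, 178 mm long, 160 g: steel jaws, pins bent straight down, two grey handles 22 mm high (undersides level with the pin ends), 11 mm thick, 54 mm over both from 31 to 76 mm behind the pivot, 76 mm at their ends. Origin under the pivot, level with the pin ends; x to the tips, y left, z up; this is the left half. A spring keeps the handles apart
- pliers_grip (a point): midway between the handles, 54 mm behind the pivot (the balance point), 11 mm above the handles' underside: where to squeeze; the handles measure 54 mm over their outsides here at rest, with parallel faces, and 32 mm when squeezed to the stop
- pin_left (a point): bottom end of the left tip pin: 56 mm ahead of the pivot, 8 mm to the left at rest (19 mm when fully squeezed); the pins are 4 mm across and reach 8 mm down below the tips
- pin_right (a point): bottom end of the right tip pin, the left one's mirror image
- pliers_half (a joint): how far the pliers are squeezed, angle between the halves in rad: 0 at rest with the pins 16 mm apart, 0.40 at the stop with the pins 38 mm apart (at 0.05 to 0.06 they match the eyes of the relaxed ring); it takes about 11 N on each handle to begin and 20 to 25 N to reach the stop with the ring on
- ring: spring-steel retaining ring lying flat, 24 g, 4 mm thick, 47 mm wide. Relaxed, its opening is 37 mm wide and 45 mm from gap to back, so it passes the stub only when spread. Origin mid-opening on the underside, z up; the gap and two eyes are at its own -x, the back at +x. This is the left half: it turns a little about the back as the ring spreads
- eye_left (a point): middle of the left eye, at half thickness: a round 9 mm hole through the ring, 29.5 mm from the ring's middle towards -x and 9.5 mm to its left (+y) when relaxed
- eye_right (a point): middle of the right eye, the left one's mirror image (19 mm from it when relaxed, about 33 mm with the pliers at their stop)
- ring_back (a point): the ring's back, opposite the gap, 24.5 mm from the ring's middle towards +x, in the middle of the steel, at half thickness; the two halves spring apart about this point; the spread ring is centred on the stub when this point is about 24.5 mm from the stub axis
- ring_arm (a joint): how far the ring is spread, angle between its halves in rad: 0 relaxed, about 0.25 with the pliers at their stop (the opening is then 43 mm wide)
- reagent: bystander: a small amber glass bottle, 28 mm across, 58 mm tall, standing
- tube: bystander: a capped clear specimen tube, 34 mm across the cap, 78 mm tall, standing
- pipette: bystander: a white hand pipette about 250 mm long, lying
- driver: bystander: a screwdriver with a black handle, 170 mm long, lying
- roll: bystander: a roll of printer paper, 48 mm across, 57 mm tall, standing
- dish: bystander: a shallow clear dish, 80 mm across, 14 mm high
- rack: bystander: a white tube rack with blue decks, 100 by 210 by 62 mm
Things that resemble listed ones, but are neither listed nor needed, are in the scene too. Of the things that look like the pliers, take the one that is farthest to the robot's right at the start.

How it is judged (in metres and radians):
On the way, in this order (a step that is already met when the one before it is completed fails the run):
1. the lock knob is pulled out to its stop (value of joint lock above 0.013 m), for 0.2 s.
2. the ring is spread on the pliers and lifted clear of the bench (distance between eye_left and eye_right above 0.022 m and height (world z) of ring_back above 0.03 m and contact force between the fingers and pliers above 2 N), for 0.2 s.
At the end, for the whole second after the job is handed in: The gripper holds the squeezed pliers; the ring is around the stub, its eyes and back each within 4 mm of the groove's mid-height, its eyes at least 28 mm apart (clear of the stub), at rest; the lock knob is out by more than 13 mm (value of joint lock above 0.013 m and distance between eye_left and eye_right above 0.028 m and contact force between the fingers and pliers above 2 N and linear speed of ring below 0.02 m/s and horizontal distance between ring_back and groove below 0.03 m and horizontal distance between each of eye_left, eye_right and groove below 0.04 m and z of ring_back in the frame of groove between -0.004 and 0.004 m and z of eye_left in the frame of groove between -0.004 and 0.004 m and z of eye_right in the frame of groove between -0.004 and 0.004 m); the arm keeps its last pose, push and grip.
It fails at once if the gripper's fingers touch the ring (contact force between the fingers and ring above 1 N).
It fails at once if a bystander is moved by more than 25 mm (distance of any of reagent, tube, pipette, driver, roll, dish, rack from where it was at the start of the episode above 0.025 m).
It also fails if it takes over 64 s, if anything falls off the work surface, if the arm or the gripper's body presses on something with over 40 N, if the wrist force passes 120 N, or if a joint passes its speed limit or range.

## Working session

There is one attempt and no reset: what is moved stays moved. The work goes in short steps, Python scripts to look and compute and a tool call to move; the robot and the scene stay as the last step left them, time stands still between calls to the robot, and variables do not carry over. Pictures are saved under pics/ and viewed, about 8 in all and at most 12, crops included, and the job is handed in when it is done.

Besides the shell and the picture viewer there is one more tool, called as a command line: name --argument value ..., lists and objects as JSON in quotes. step_arm: Moves the arm, as the interface text tells. Its arguments: {"type":"object","properties":{"rows":{"type":"array"},"grip":{"type":"number"},"newtons":{"type":"number"}},"required":["rows"]}

```bash
ls; mkdir -p pics; cat > h.py <<'E'
import numpy as np, cv2, pickle
from workcell import env
def cap(name,tag):
    c=env.capture(name); cv2.imwrite(f'pics/{tag}.png',c['img'][:,:,::-1]); pickle.dump(c,open(f'pics/{tag}.pkl','wb')); return c
def load(tag): return pickle.load(open(f'pics/{tag}.pkl','rb'))
def ray(c,uv):
    p=cv2.undistortPoints(np.array([[uv]],float),np.array(c['camera_matrix'],float),np.array(c['D'],float))[0,0]
    T=np.array(c['world_from_camera']); d=T[:3,:3]@np.array([p[0],-p[1],-1.]); return T[:3,3],d
def onz(c,uv,z):
    o,d=ray(c,uv); return o+d*(z-o[2])/d[2]
def proj(c,P):
    T=np.linalg.inv(np.array(c['world_from_camera'])); q=T[:3,:3]@np.array(P,float)+T[:3,3]; q=np.array([[q[0],-q[1],-q[2]]])
    return cv2.projectPoints(q,np.zeros(3),np.zeros(3),np.array(c['camera_matrix'],float),np.array(c['D'],float))[0].ravel()
E
python3 - <<'E'
from h import *
for n in('scene','top'):
    c=cap(n,n+'0'); print(n,np.round(c['world_from_camera'],2).tolist(),np.round(c['camera_matrix'],0).tolist())
a=cv2.imread('pics/scene0.png');b=cv2.imread('pics/top0.png')
cv2.imwrite('pics/s0b.png',cv2.resize(a,(800,600),interpolation=cv2.INTER_CUBIC));cv2.imwrite('pics/t0b.png',cv2.resize(b,(800,600),interpolation=cv2.INTER_CUBIC))
o=env.get_obs(); print(o)
E
```

```text
pics
scene [[-0.88, -0.34, 0.34, 938.77], [0.48, -0.65, 0.59, 471.76], [0.02, 0.67, 0.74, 922.08], [0.0, 0.0, 0.0, 1.0]] [[457.0, 0.0, 256.0], [0.0, 457.0, 196.0], [0.0, 0.0, 1.0]]
top [[-0.02, 0.99, -0.13, 401.8], [-1.0, -0.02, -0.01, -163.33], [-0.01, 0.13, 0.99, 1167.23], [0.0, 0.0, 0.0, 1.0]] [[371.0, 0.0, 254.0], [0.0, 371.0, 191.0], [0.0, 0.0, 1.0]]
{'clock': 0.1, 'joint_pos': array([-1.33960278,  0.33284009, -0.06470258,  1.46085369,  0.02160292,
        1.34989784, -0.08847406]), 'joint_velocities': array([ 1.07010788e-03,  5.22616654e-04,  1.01124124e-03, -1.28064104e-03,
       -1.33463842e-04, -2.49406776e-03,  4.92960124e-05]), 'tau': array([ 1.19296408e-03, -6.26744127e+01,  4.88381472e-02, -3.92430317e+01,
        1.62239157e-02,  6.90270856e-03, -4.20205072e-05]), 'tcp_pos': array([156.84186307, 604.65456821, 230.57762255]), 'eef_rot': array([-5.26165505e-05,  1.26532566e-01,  9.91962240e-01, -6.49576489e-04]), 'contact_force': array([-0.64245703, -0.06881834, -0.53522943]), 'wrist_torque': array([ 0.01222223,  0.00042016, -0.01040909]), 'opening': 85.69171193215647}
```

View pics/t0b.png

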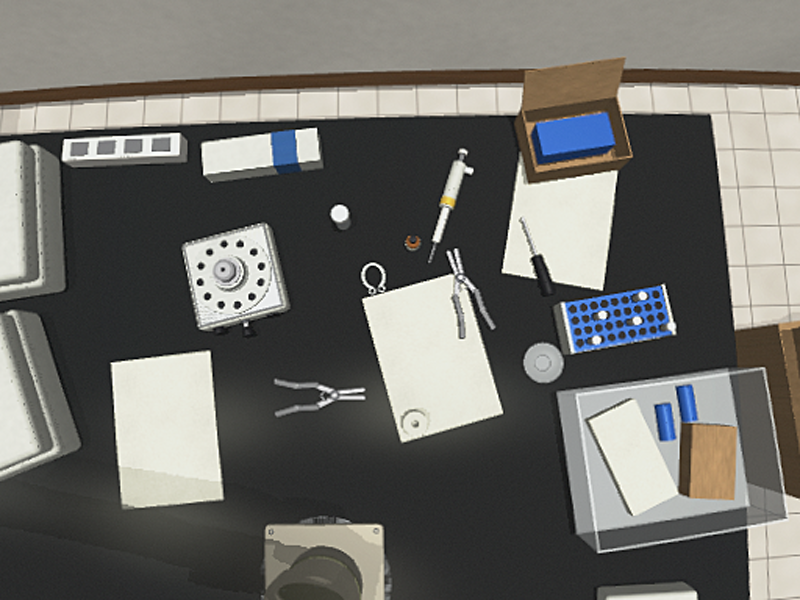

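View pics/s0b.png

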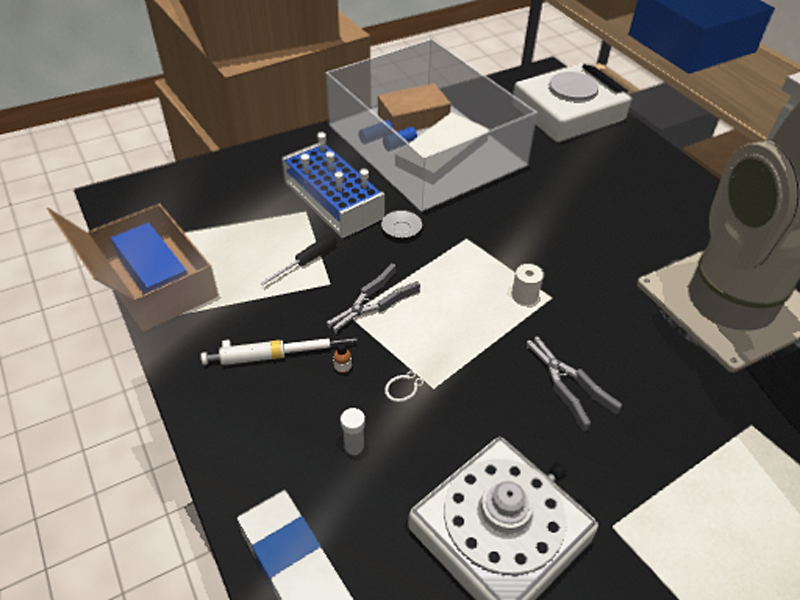

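Candidates for the pliers are one pair at top-view (320,395) and one at (465,290). The robot's right is -y, which is image right, so I choose (465,290). The ring is at (374,278) and the mixer at (230,272), with its front and knob near (248,330). I'll check these in a close crop.

```bash
python3 - <<'E'
from h import *
a=cv2.imread('pics/scene0.png');b=cv2.imread('pics/top0.png')
def crop(im,x,y,w,h,W,H): 
    k=cv2.resize(im[y:y+h,x:x+w],(W,H),interpolation=cv2.INTER_CUBIC); cv2.putText(k,f'{x},{y} x{W/w:.1f}',(5,15),0,.5,(0,0,255),1);return k
r1=np.hstack([crop(b,220,150,100,75,400,300),crop(b,110,135,100,75,400,300)])
r2=np.hstack([crop(a,200,160,100,75,400,300),crop(a,260,270,132,99,400,300)])
cv2.imwrite('pics/crop1.png',np.vstack([r1,r2]))
E
```

```text
(no output)
```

View pics/crop1.png

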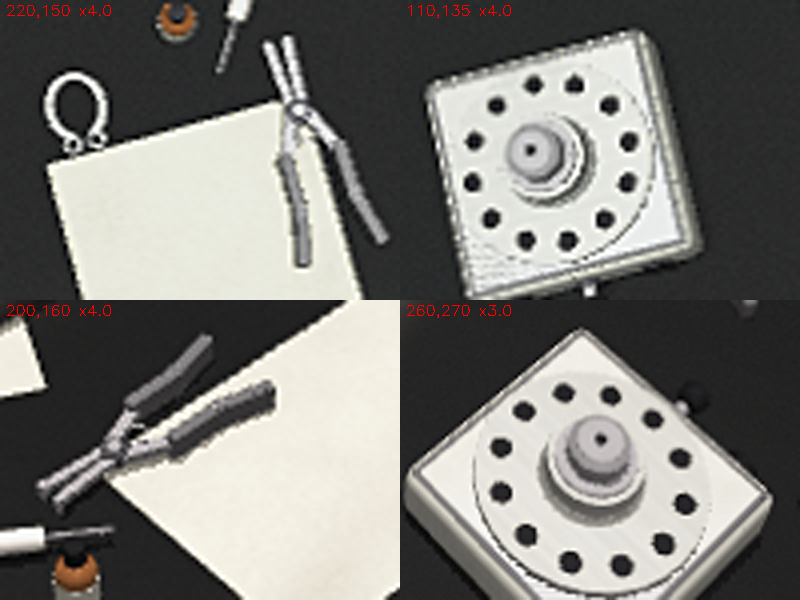

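```bash
cat >> h.py <<'E'
def tri(c1,u1,c2,u2):
    o1,d1=ray(c1,u1);o2,d2=ray(c2,u2);d1/=np.linalg.norm(d1);d2/=np.linalg.norm(d2)
    s=np.linalg.lstsq(np.stack([d1,-d2],1),o2-o1,rcond=None)[0]
    p,q=o1+s[0]*d1,o2+s[1]*d2; return (p+q)/2,np.linalg.norm(p-q)
E
python3 - <<'E'
from h import *
np.set_printoptions(precision=1,suppress=True)
t=load('top0');s=load('scene0')
C=[(117.5,157),(168,143),(183,195),(127.5,208.25)]
P=np.array([onz(t,c,58) for c in C]);print(P[:,:2]);print([np.linalg.norm(P[i]-P[i-1]) for i in range(4)],P.mean(0))
e=[(P[1]-P[2]),(P[0]-P[3])];print('yaw',[np.arctan2(v[1],v[0]) for v in e],[np.arctan2(*(-v[0],v[1])) if 0 else np.arctan2(-v[0],v[1]) for v in (P[0]-P[1],P[3]-P[2])])
print('stub',tri(t,(142.5,172.5),s,(326.7,316)),onz(t,(142.5,172.5),117),onz(s,(326.7,316),117))
print('knob',onz(t,(158.7,211),36),onz(s,(356.7,302.3),36),tri(t,(158.7,211),s,(356.7,302.3)))
# rotor holes centroid
for nm,c,x,y,w,h in(('t',t,110,135,100,75),('s',s,260,270,132,99)):
    g=cv2.cvtColor(c['img'],cv2.COLOR_RGB2GRAY); g=cv2.resize(g[y:y+h,x:x+w],None,fx=4,fy=4,interpolation=cv2.INTER_CUBIC)
    n,l,st,ce=cv2.connectedComponentsWithStats((g<110).astype(np.uint8))
    H=np.array([onz(c,((ce[i][0]-1.5)/4+x,(ce[i][1]-1.5)/4+y),68)[:2] for i in range(1,n) if 100<st[i,4]<500])
    A=np.c_[2*H,np.ones(len(H))];r=np.linalg.lstsq(A,(H**2).sum(1),rcond=None)[0];print(nm,len(H),'holes centre',r[:2],np.hypot(*(H-r[:2]).T))
# pliers and ring points by hand
f=lambda u,v:(u/4+220,v/4+150); k=lambda u,v:(u/4+200,(v-300)/4+160)
for n,a,b,z in(('pivot',f(298,108),k(117,450),14),('tipA',f(269,44),k(42,488),10),('tipB',f(289,40),k(58,508),10),('hL end',f(303,262),k(208,342),20),('hR end',f(381,238),k(268,390),20),('hLs',f(284,158),k(130,405),20),('hRs',f(340,144),k(175,440),20)):
    print(n,onz(t,a,z)[:2],onz(s,b,z)[:2],tri(t,a,s,b))
for n,a in(('eyeimgL',f(72,146)),('eyeimgR',f(97,141)),('back',f(73,76))): print(n,onz(t,a,4)[:2])
E
```

```text
[[665.2 268.9]
 [704.8 110. ]
 [541.5  62.3]
 [504.8 233.1]]
[np.float64(164.4080782856902), np.float64(163.74418486084485), np.float64(170.18065659355017), np.float64(174.68262870153202)] [604.1 168.6  58. ]
yaw [np.float64(0.2841985472539745), np.float64(0.2196209228017694)] [np.float64(0.2441778147394434), np.float64(0.21162228671638128)]
stub (array([602.4, 169.8, 117.3]), np.float64(0.7505681679375817)) [602.8 169.7 117. ] [602.  169.9 117. ]
knob [496.3 142.4  36. ] [491.9 143.3  36. ] (array([494.7, 143. ,  38.6]), np.float64(3.8244529053484144))
t 13 holes centre [604.  170.9] [61.9 61.8 62.1 61.9 61.8 62.2  3.7 62.  62.2 61.8 62.2 62.2 62.6]
s 8 holes centre [597.9 186.8] [78.7 72.9 64.2 39.9 77.4 74.6 61.4 66.3]
pivot [ 595.9 -281.1] [ 591.7 -279. ] (array([ 593.8, -279.6,   15.3]), np.float64(4.511184362443359))
tipA [ 648.7 -260.4] [ 649.  -274.9] (array([ 649.7, -261.9,   21.9]), np.float64(8.592817064455065))
tipB [ 651.5 -276.4] [ 647.1 -254.2] (array([ 648. , -272.8,   -5.3]), np.float64(16.579190647972773))
hL end [ 474.2 -280. ] [ 491.5 -336.5] (array([ 491. , -290. ,   54.5]), np.float64(46.385236758718506))
hR end [ 491.3 -341.2] [ 477.2 -275.8] (array([ 474.4, -329.5,  -19.8]), np.float64(52.973335261557295))
hLs [ 555.6 -268.1] [ 567.7 -307.1] (array([ 565.7, -275.3,   43.7]), np.float64(31.962349249499447))
hRs [ 565.6 -312.3] [ 555.6 -264.1] (array([ 555.2, -304. ,  -10.9]), np.float64(37.73524788645345))
eyeimgL [ 571.3 -102.1]
eyeimgR [ 574.8 -122. ]
back [ 627.7 -103.8]
```

The chosen pliers at top-view (465,290) look right: grey handles and steel jaws, lying partly on the paper. The knob is black, on a thin stem on the mixer's front, and agrees in both views (493,143,36). I'm moving above the knob.

step_arm --rows '[-37,-30,0,-0.12,-74,-60,0,-0.24,-111,-91,0,-0.36,-147,-121,0,-0.494,-184,-151,0,-0.494,-221,-181,0,-0.494,-257,-211,0,-0.494,-294,-242,0,-0.494,-331,-272,0,-0.494,-368,-302,0,-0.494]' --grip 0.7

```text
clock: 1.1
tcp_pos: [437.9, 218.4, 231.2]
eef_rot: [-0.0, -0.12, 0.993, 0.0]
contact_force: [0.7, 0.8, 1.1]
opening: 59.5
```

```bash
cat >> h.py <<'E'
from scipy.spatial.transform import Rotation as R
def go(x,y,z,yaw_y):
    "deltas from the measured pose to TCP x,y,z with tool y axis at world angle yaw_y (mod pi)"
    o=env.get_obs(); q=o['eef_rot']; M=R.from_quat(q[[1,2,3,0]]).as_matrix(); p=o['tcp_pos']
    a=np.arctan2(M[1,1],M[0,1]); d=(yaw_y-a+np.pi/2)%np.pi-np.pi/2
    print('t',round(o['clock'],2),'tcp',p.round(1),'yawy',round(a,3),'tilt',M[2].round(4),'open',round(o['opening'],1),'F',o['contact_force'].round(1),'| delta',(M.T@(np.array([x,y,z])-p)).round(1),'spin',round(-d,3))
E
python3 -c "
from h import *
go(493,143.3,120,np.pi/2+.24)"
```

```text
t 1.1 tcp [437.9 218.4 231.2] yawy 1.811 tilt [ 1.e-04  2.e-04 -1.e+00] open 59.5 F [0.7 0.8 1.1] | delta [-35.6 -86.1 111.2] spin 0.0
```

step_arm --rows '[-18,-43,20,0,-36,-86,40,0,-36,-86,85,0,-36,-86,130,0,-36,-86,150,0,-36,-86,150,0,-36,-86,150,0]'

```text
clock: 1.8
tcp_pos: [492.9, 145.3, 81.9]
eef_rot: [-0.0, -0.12, 0.993, -0.0]
contact_force: [-0.4, -0.2, 0.1]
opening: 59.8
```

```bash
python3 - <<'E'
from h import *
go(493,143.3,17,np.pi/2+.24)
a=cap('scene','s1')['img'][:,:,::-1];b=cap('top','t1')['img'][:,:,::-1]
f=lambda im,x,y:cv2.resize(np.ascontiguousarray(im[y:y+90,x:x+120]),(400,300),interpolation=cv2.INTER_CUBIC)
cv2.imwrite('pics/crop2.png',np.hstack([f(a,300,240),f(b,100,150)]))
E
```

```text
t 1.8 tcp [492.9 145.3  81.9] yawy 1.811 tilt [ 0.e+00 -1.e-04 -1.e+00] open 59.8 F [-0.4 -0.2  0.1] | delta [ 0.4 -2.  64.9] spin 0.0
```

View pics/crop2.png

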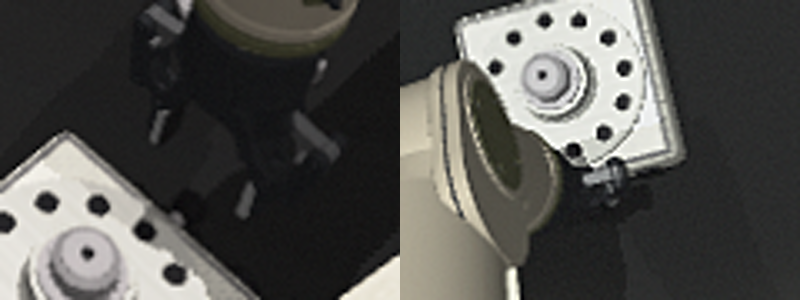

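The fingers straddle the knob, which is at scene px (355,303). I'm descending to close on it.

step_arm --rows '[0,0,30,0,0,0,58,0,0,0,65,0,0,0,65,0]'

```text
clock: 2.3
tcp_pos: [492.8, 145.4, 16.7]
eef_rot: [-0.0, -0.12, 0.993, -0.0]
contact_force: [0.2, -0.2, 0.1]
opening: 59.9
```

step_arm --rows '[0,0,0,0,0,0,0,0,0,0,0,0,0,0,0,0,0,0,0,0,0,0,0,0]' --grip 0.0 --newtons 40

```text
clock: 2.9
tcp_pos: [494.5, 143.5, 17.9]
eef_rot: [0.001, -0.119, 0.993, -0.001]
contact_force: [1.3, -7.8, 8.2]
opening: 20.1
```

step_arm --rows '[4,0,0,0,8,0,0,0,12,0,0,0,16,0,0,0,19,0,0,0,20,0,0,0,20,0,0,0,20,0,0,0]'

```text
clock: 3.7
tcp_pos: [479.1, 139.9, 18.4]
eef_rot: [0.006, -0.119, 0.993, -0.0]
contact_force: [21.1, -3.4, -12.6]
opening: 20.1
```

Moved 16 mm and is now loaded at about 21 N against the stop. I'm releasing it and going up.

step_arm --rows '[-2,0,0,0,-2,0,0,0,-2,0,0,0,-2,0,0,0,-2,0,0,0]' --grip 0.8

```text
clock: 4.2
tcp_pos: [475.0, 141.2, 16.3]
eef_rot: [-0.0, -0.12, 0.993, 0.0]
contact_force: [0.3, -0.0, 0.0]
opening: 68.3
```

step_arm --rows '[0,0,-40,0,0,0,-80,0,0,0,-120,0,0,0,-120,0]'

```text
clock: 4.6
tcp_pos: [478.0, 142.1, 141.5]
eef_rot: [0.004, -0.12, 0.993, 0.002]
contact_force: [0.3, 0.3, 0.3]
opening: 68.4
```

```bash
python3 - <<'E'
from h import *
go(541.7,-293.6,120,np.pi/2+.254)
E
```

```text
t 4.6 tcp [478.  142.1 141.5] yawy 1.811 tilt [-0.0082  0.0023 -1.    ] open 68.4 F [0.3 0.3 0.3] | delta [  41.8 -438.4   20.1] spin -0.014
```

step_arm --rows '[4,-44,2,-0.014,8,-88,4,-0.014,12,-132,6,-0.014,16,-176,8,-0.014,21,-220,10,-0.014,25,-264,12,-0.014,29,-308,14,-0.014,33,-352,16,-0.014,38,-396,18,-0.014,42,-438,20,-0.014]'

```text
clock: 5.6
tcp_pos: [538.3, -296.1, 115.4]
eef_rot: [-0.0, -0.127, 0.992, 0.0]
contact_force: [1.6, -0.7, 0.6]
opening: 68.7
```

step_arm --rows '[0,0,0,0,0,0,0,0]'

```text
clock: 5.8
tcp_pos: [537.9, -295.2, 115.2]
eef_rot: [-0.001, -0.126, 0.992, 0.0]
contact_force: [0.2, 0.9, -1.1]
opening: 67.8
```

```bash
python3 - <<'E'
from h import *
go(541.7,-293.6,0,np.pi/2+.254)
a=cap('scene','s2')['img'][:,:,::-1];b=cap('top','t2')['img'][:,:,::-1]
f=lambda im,x,y:cv2.resize(np.ascontiguousarray(im[y:y+90,x:x+120]),(400,300),interpolation=cv2.INTER_CUBIC)
cv2.imwrite('pics/crop3.png',np.vstack([np.hstack([f(a,180,150),f(b,250,145)]),np.hstack([f(a,300,260),f(b,100,150)])]))
E
```

```text
t 5.8 tcp [ 537.9 -295.2  115.2] yawy 1.823 tilt [ 1.5e-03  5.0e-04 -1.0e+00] open 67.8 F [ 0.2  0.9 -1.1] | delta [ -4.3   0.5 115.2] spin -0.002
```

View pics/crop3.png

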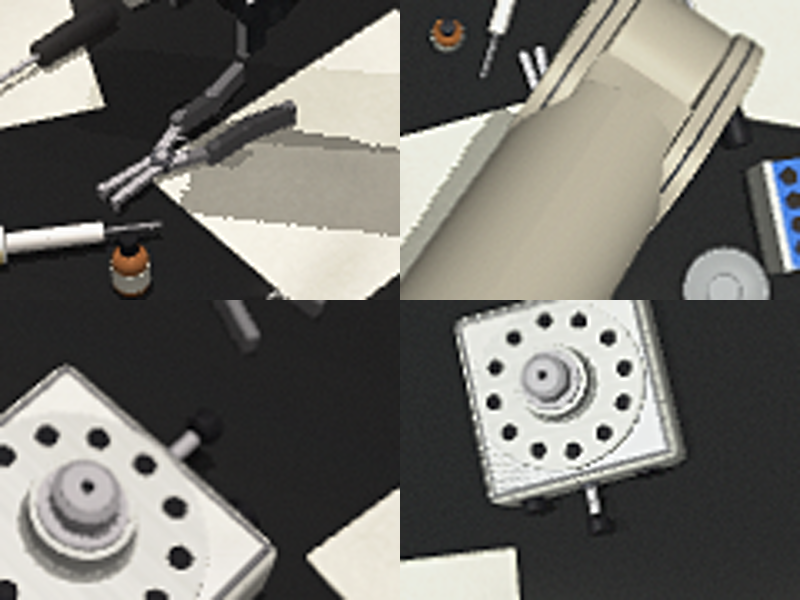

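The knob is out: the stem is visible at scene crop (190,440). The fingers are above the handles, so I'm descending.

step_arm --rows '[-4,0,30,0,-4,0,60,0,-4,0,85,0,-4,0,105,0,-4,0,113,0,-4,0,113,0]'

```text
clock: 6.5
tcp_pos: [542.3, -291.8, 2.6]
eef_rot: [-0.001, -0.128, 0.992, 0.001]
contact_force: [-0.3, -0.6, 0.3]
opening: 68.1
```

step_arm --rows '[0,0,0,0,0,0,0,0,0,0,0,0,0,0,0,0,0,0,0,0,0,0,0,0]' --grip 0.595 --newtons 40

```text
clock: 7.1
tcp_pos: [543.7, -293.7, 5.0]
eef_rot: [0.001, -0.127, 0.992, -0.001]
contact_force: [-1.2, 1.4, 6.9]
opening: 51.2
```

step_arm --rows '[0,0,-10,0,0,0,-30,0,0,0,-60,0,0,0,-80,0,0,0,-80,0,0,0,-80,0]'

```text
clock: 7.7
tcp_pos: [542.5, -293.1, 83.5]
eef_rot: [0.0, -0.127, 0.992, 0.0]
contact_force: [0.1, 0.3, -1.6]
opening: 51.8
```

```bash
python3 - <<'E'
from h import *
go(543,-293.6,80,np.pi/2+.254)
a=cap('scene','s3')['img'][:,:,::-1];b=cap('top','t3')['img'][:,:,::-1]
f=lambda im,x,y:cv2.resize(np.ascontiguousarray(im[y:y+75,x:x+100]),(400,300),interpolation=cv2.INTER_CUBIC)
cv2.imwrite('pics/crop4.png',np.vstack([np.hstack([f(a,180,140),f(b,250,145)])]))
E
```

```text
t 7.7 tcp [ 542.5 -293.1   83.5] yawy 1.825 tilt [-6.e-04  1.e-04 -1.e+00] open 51.8 F [ 0.1  0.3 -1.6] | delta [-0.3 -0.6  3.5] spin 0.0
```

View pics/crop4.png

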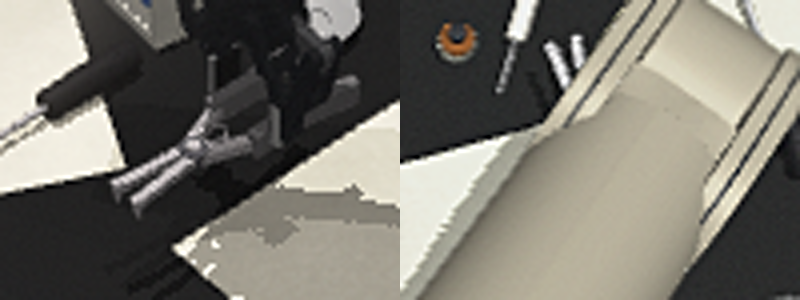

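The pliers are held and lifted, with the weight showing as -1.6 N. The tips are at scene crop (120,198) and (138,214). Next I'll measure the ring closely.

```bash
python3 - <<'E'
from h import *
np.set_printoptions(precision=1,suppress=True)
s=load('s3');t=load('t3');t0=load('top0')
for p in((210,189.5),(214.5,193.5)): print('scene pin',onz(s,p,78.5))
for p in((287.2,156.7),(294,155.5)): print('top tip',onz(t,p,92))
def z(c,x,y): return cv2.resize(np.ascontiguousarray(c['img'][y:y+30,x:x+40,::-1]),(400,300),interpolation=cv2.INTER_CUBIC)
a=z(s,238,230);b=z(t0,222,162)
# opened mask: contours in both
cv2.imwrite('pics/ring.png',np.hstack([a,b]))
E
```

```text
scene pin [ 647.3 -272.8   78.5]
scene pin [ 643.1 -255.    78.5]
top tip [ 644.2 -253.8   92. ]
top tip [ 647.3 -274.1   92. ]
```

View pics/ring.png

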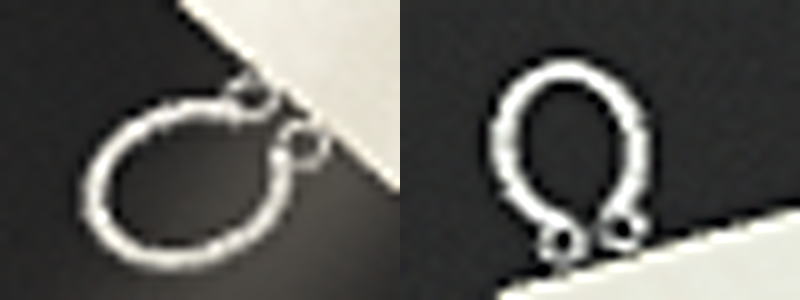

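```bash
python3 - <<'E'
from h import *
np.set_printoptions(precision=1,suppress=True)
s=load('s3');t=load('t3');t0=load('top0')
d=.375
for p in((210-d,189.5-d),(214.5-d,193.5-d)): print('scene pin',onz(s,p,78.5))
for p in((287.2-d,156.7-d),(294-d,155.5-d)): print('top tip',onz(t,p,92))
A=[onz(s,p,2) for p in((262.75,238.85),(267.85,244.25))];B=[onz(t0,p,2) for p in((237.65,185.75),(243.95,184.55))]
print('scene eyes',A,np.linalg.norm(A[0]-A[1]),'top eyes',B,np.linalg.norm(B[0]-B[1]))
print(tri(t0,(237.65,185.75),s,(267.85,244.25)),tri(t0,(243.95,184.55),s,(262.75,238.85)))
# ring opening ellipse centre and back
for c,x,y,pts in((s,238,230,[(195,190)]),(t0,222,162,[])):
    g=cv2.cvtColor(c['img'],cv2.COLOR_RGB2GRAY)[y:y+30,x:x+40]; g=cv2.resize(g,None,fx=10,fy=10,interpolation=cv2.INTER_CUBIC)
    m=(g>125).astype(np.uint8); n,l,st,ce=cv2.connectedComponentsWithStats(m); print(st[1:],ce[1:])
# back by hand : mid of steel
for n,c,p in(('s',s,(238+9.2,230+19.5)),('t',t0,(222+16.4,162+6.6))): print('back',n,onz(c,p,3))
go(0,0,0,0)
E
```

```text
scene pin [ 647.5 -274.4   78.5]
scene pin [ 643.3 -256.6   78.5]
top tip [ 645.3 -252.7   92. ]
top tip [ 648.5 -273.    92. ]
scene eyes [array([ 575.1, -123.8,    2. ]), array([ 572. , -103.2,    2. ])] 20.81716564793957 top eyes [array([ 574. , -100.9,    2. ]), array([ 577.4, -121. ,    2. ])] 20.369350095535825
(array([ 573.5, -101. ,    5.5]), np.float64(0.15164082965908968)) (array([ 576.7, -121.1,    6.2]), np.float64(0.10419346980741406))
[[   84     0   316   271 34594]] [[280.3 104.6]]
[[   91    60   309   240 26183]] [[241.2 223. ]]
back s [ 625.3 -112.4    3. ]
back t [ 629.2 -104.2    3. ]
t 7.8 tcp [ 541.9 -292.8   82.2] yawy 1.825 tilt [ 0.  0. -1.] open 51.2 F [ 0.3 -0.  -1.6] | delta [450.7 419.7  83.3] spin -1.316
```

Pin-to-eye offset agrees in both views, (-72,152) against (-71,152), so the calibration bias cancels. I'm moving to hover.

```bash
python3 - <<'E'
from h import *
go(468.4,-130.8,30,np.pi/2+.158)
E
```

```text
t 7.8 tcp [ 541.9 -292.8   82.2] yawy 1.825 tilt [ 0.0013  0.0013 -1.    ] open 51.2 F [ 0.3 -0.  -1.6] | delta [ 30.3 175.2  52.5] spin 0.096
```

step_arm --rows '[5,29,0,0.03,10,58,0,0.06,15,88,0,0.096,20,117,0,0.096,25,146,0,0.096,30,175,10,0.096,30,175,30,0.096,30,175,52,0.096,30,175,52,0.096,30,175,52,0.096]'

```text
clock: 8.8
tcp_pos: [468.9, -131.8, 31.0]
eef_rot: [-0.001, -0.079, 0.997, -0.0]
contact_force: [-0.1, -1.0, -1.9]
opening: 51.3
```

```bash
python3 - <<'E'
from h import *
go(468.4,-130.8,30,np.pi/2+.158)
s=cap('scene','s4');t=cap('top','t4')
def z(c,x,y): return cv2.resize(np.ascontiguousarray(c['img'][y:y+45,x:x+60,::-1]),(400,300),interpolation=cv2.INTER_CUBIC)
k=20/3
cv2.imwrite('pics/hov.png',np.hstack([z(s,240,210),z(t,215,165)]))
E
```

```text
t 8.8 tcp [ 468.9 -131.8   31. ] yawy 1.729 tilt [ 0.0019 -0.     -1.    ] open 51.3 F [-0.1 -1.  -1.9] | delta [0.3 1.1 1. ] spin -0.0
```

View pics/hov.png

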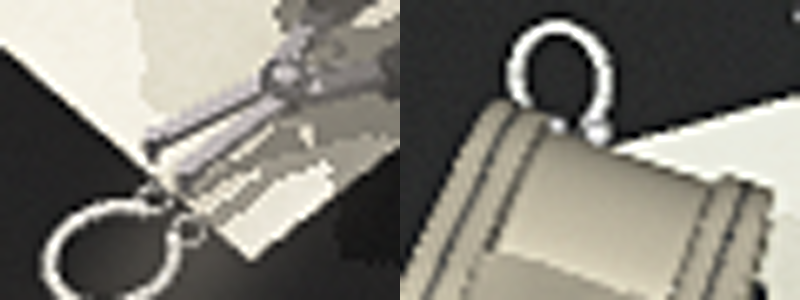

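```bash
python3 - <<'E'
from h import *
np.set_printoptions(precision=1,suppress=True)
s=load('s4');t=load('t4')
k=20/3;q=lambda u,v,x,y:((u+.5)/k-.5+x,(v+.5)/k-.5+y)
for u,v in((152,157),(186,190)): print('pin',onz(s,q(u,v,240,210),26))
for u,v in((155,192),(190,230)): print('eye',onz(s,q(u,v,240,210),2))
for u,v in((160,125),(198,130)): print('top tip',onz(t,q(u,v,215,165),38))
# predicted pins if offsets hold, in scene crop
for P in((575.1,-123.8,26),(572,-103.2,26),(575.1,-123.8,0),(572,-103.2,0)):
    p=proj(s,P); print(((p-[240,210]+.5)*k-.5))
E
```

```text
pin [ 576.7 -124.1   26. ]
pin [ 573.1 -104.9   26. ]
eye [ 574.2 -125.     2. ]
eye [ 571.3 -103.4    2. ]
top tip [ 576.2 -105.8   38. ]
top tip [ 573.4 -123.3   38. ]
[156.2 155.9]
[190.9 192.1]
[154.2 198.3]
[188.3 234.3]
```

step_arm --rows '[1,1,6,0,1,1,12,0,1,1,18,0,1,1,18,0,1,1,18,0]'

```text
clock: 9.4
tcp_pos: [468.2, -130.8, 13.1]
eef_rot: [-0.0, -0.079, 0.997, 0.0]
contact_force: [0.0, 0.8, -0.9]
opening: 51.3
```

```bash
python3 - <<'E'
from h import *
go(467.5,-131.2,5,np.pi/2+.158)
s=cap('scene','s5')
def z(c,x,y): return cv2.resize(np.ascontiguousarray(c['img'][y:y+36,x:x+48,::-1]),(800,600),interpolation=cv2.INTER_CUBIC)
cv2.imwrite('pics/hov2.png',z(s,242,220))
E
```

```text
t 9.4 tcp [ 468.2 -130.8   13.1] yawy 1.729 tilt [ 5.e-04  1.e-04 -1.e+00] open 51.3 F [ 0.   0.8 -0.9] | delta [ 0.7 -0.3  8.1] spin 0.0
```

View pics/hov2.png

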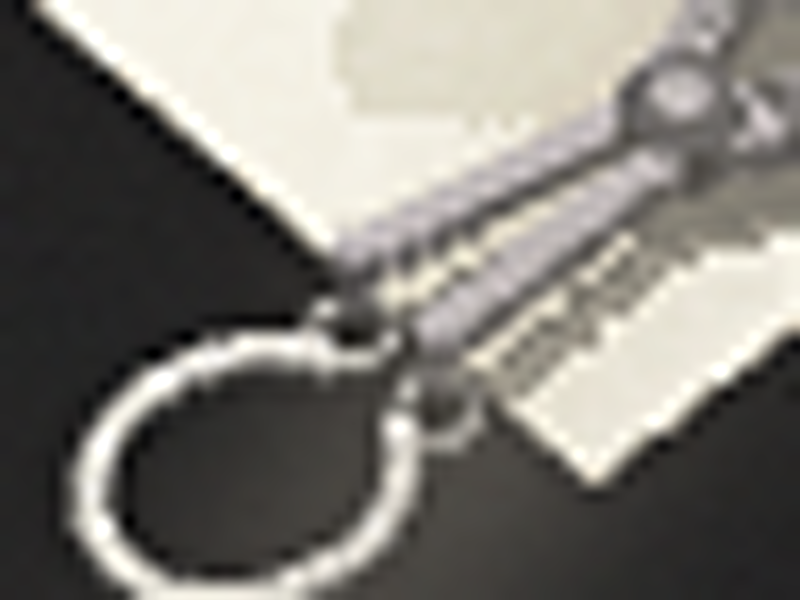

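The tips sit above both eyes, with pins at about (350,295) and (437,370) over eyes at (350,330) and (440,410). I'm lowering.

step_arm --rows '[0.5,0,2,0,0.5,0,4,0,0.5,0,6,0,0.5,0,7.5,0,0.5,0,7.5,0,0.5,0,7.5,0]'

```text
clock: 10.05
tcp_pos: [467.8, -130.8, 5.7]
eef_rot: [-0.0, -0.079, 0.997, 0.0]
contact_force: [0.4, -0.3, -2.2]
opening: 50.9
```

```bash
python3 - <<'E'
from h import *
go(467.5,-131.2,5,np.pi/2+.158)
s=cap('scene','s6');t=cap('top','t6')
def z(c,x,y): return cv2.resize(np.ascontiguousarray(c['img'][y:y+36,x:x+48,::-1]),(800,600),interpolation=cv2.INTER_CUBIC)
cv2.imwrite('pics/ins.png',z(s,242,220))
E
```

```text
t 10.05 tcp [ 467.8 -130.8    5.7] yawy 1.729 tilt [ 1.e-04  0.e+00 -1.e+00] open 50.9 F [ 0.4 -0.3 -2.2] | delta [ 0.4 -0.4  0.7] spin 0.0
```

View pics/ins.png

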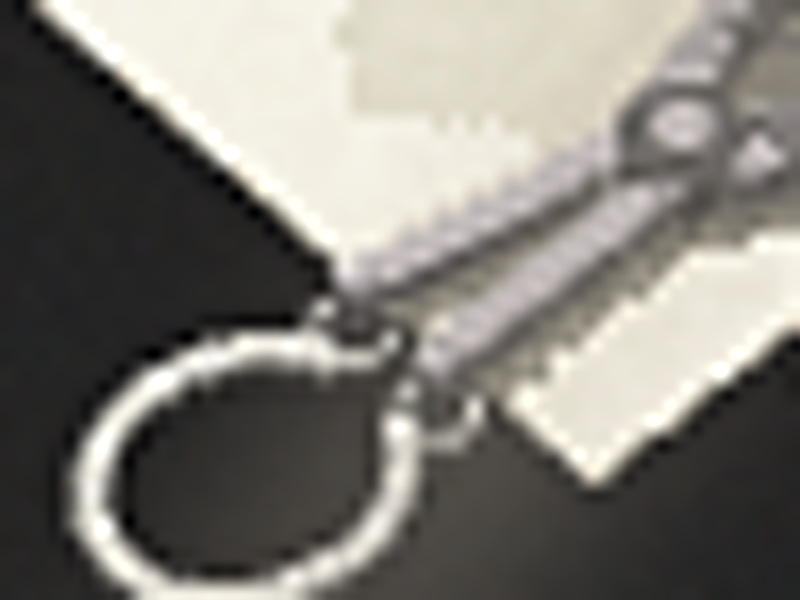

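The pins went in with no contact force, and the ring is undisturbed. I'm squeezing.

step_arm --rows '[0,0,0,0,0,0,0,0,0,0,0,0,0,0,0,0]' --grip 0.5 --newtons 50

```text
clock: 10.55
tcp_pos: [468.3, -131.2, 6.3]
eef_rot: [0.0, -0.079, 0.997, -0.0]
contact_force: [-0.6, -1.5, 5.2]
opening: 43.3
```

step_arm --rows '[0,0,0,0,0,0,0,0,0,0,0,0,0,0,0,0,0,0,0,0,0,0,0,0]' --grip 0.36

```text
clock: 11.15
tcp_pos: [469.2, -131.4, 7.4]
eef_rot: [0.001, -0.079, 0.997, -0.0]
contact_force: [-4.6, -1.1, 20.2]
opening: 33.3
```

```bash
python3 - <<'E'
from h import *
go(467.5,-131.2,5,np.pi/2+.158)
E
```

```text
t 11.15 tcp [ 469.2 -131.4    7.4] yawy 1.729 tilt [-2.6e-03 -4.0e-04 -1.0e+00] open 33.3 F [-4.6 -1.1 20.2] | delta [1.6 0.5 2.4] spin -0.0
```

step_arm --rows '[0,0,-2,0,0,0,-5,0,0,0,-10,0,0,0,-18,0,0,0,-30,0,0,0,-45,0,0,0,-60,0,0,0,-70,0,0,0,-70,0,0,0,-70,0]'

```text
clock: 12.15
tcp_pos: [467.8, -130.6, 75.7]
eef_rot: [0.0, -0.079, 0.997, 0.0]
contact_force: [-0.3, 0.6, -1.7]
opening: 32.9
```

```bash
python3 - <<'E'
from h import *
go(467.5,-131.2,5,np.pi/2+.158)
s=cap('scene','s7');t=cap('top','t7')
def z(c,x,y): return cv2.resize(np.ascontiguousarray(c['img'][y:y+45,x:x+60,::-1]),(400,300),interpolation=cv2.INTER_CUBIC)
cv2.imwrite('pics/lift.png',np.hstack([z(s,240,205),z(t,210,155)]))
E
```

```text
t 12.15 tcp [ 467.8 -130.6   75.7] yawy 1.729 tilt [-3.e-04  3.e-04 -1.e+00] open 32.9 F [-0.3  0.6 -1.7] | delta [ 0.4 -0.6 70.7] spin 0.0
```

View pics/lift.png

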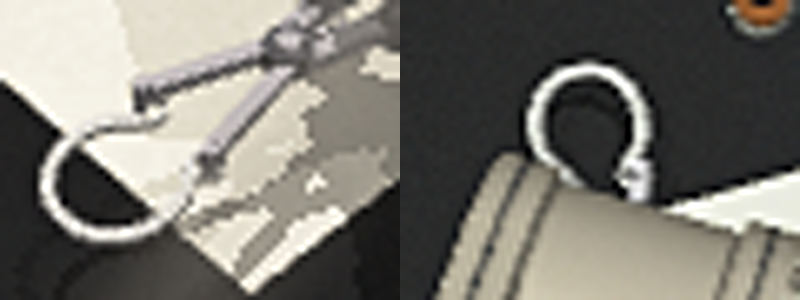

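The ring is lifted, spread and looks level: tips at scene crop (145,100) and (207,163), back at about (75,225). I'll measure ring-to-tool offsets numerically, since only one view is left.

```bash
cat >> h.py <<'E'
def extreme(c,d,tdir,near,rad,thr=130):
    "sub-pixel extreme of the bright mask near a world point, along world dir d, tangent tdir; returns pixel"
    p0=proj(c,near); K=10
    x,y=int(p0[0]-rad),int(p0[1]-rad); n=int(2*rad+1)
    g=cv2.resize(cv2.cvtColor(c['img'],cv2.COLOR_RGB2GRAY)[y:y+n,x:x+n],None,fx=K,fy=K,interpolation=cv2.INTER_CUBIC)
    tv=proj(c,np.array(near)+5*np.array(tdir))-proj(c,np.array(near)-5*np.array(tdir)); nv=np.array([-tv[1],tv[0]])/np.hypot(*tv)
    dv=proj(c,np.array(near)+5*np.array(d))-p0; nv*=np.sign(nv@dv)
    v,u=np.nonzero(g>thr); P=np.c_[(u+.5)/K-.5+x,(v+.5)/K-.5+y]; h=P@nv; m=h>h.max()-.15
    return P[m].mean(0),p0
E
python3 - <<'E'
from h import *
np.set_printoptions(precision=1,suppress=True)
s=load('s7');t=load('t7')
a=.165; X=np.array([np.cos(a),np.sin(a),0]);Y=np.array([-X[1],X[0],0])
c0=np.array([467.8,-130.6,70.3])+np.r_[133*X[:2],0]
print('guess centre',c0)
res={}
for n,d,tt in(('back',X,Y),('left',Y,X),('right',-Y,X)):
    near=c0+d*(27 if n=='back' else 25)
    A,pa=extreme(t,d,tt,near,5);B,pb=extreme(s,d,tt,near,5)
    P,e=tri(t,A,s,B); print(n,'exp',near,'tri',P,'gap',e,'at z',onz(t,A,70.3)[:2],onz(s,B,70.3)[:2],A-pa,B-pb)
E
```

```text
guess centre [ 599.  -108.8   70.3]
back exp [ 625.6 -104.3   70.3] tri [ 630.  -101.3   68.5] gap 0.40902495048614196 at z [ 629.5 -101.3] [ 630.8 -100.2] [-1.  -1.2] [-1.1  2.1]
left exp [594.9 -84.1  70.3] tri [586.3 -67.5  63.5] gap 8.142995960750092 at z [581.9 -65.6] [592.1 -65.9] [-6.1  4.4] [4.9 5.1]
right exp [ 603.1 -133.4   70.3] tri [ 608.  -137.4   86.9] gap 15.605376728590945 at z [ 604.7 -132.4] [ 607.4 -155.1] [-0.4 -0.5] [-5.8 -5.5]
```

step_arm --rows '[0,0,-15,0,0,0,-40,0,-7,45,-59,0,-15,90,-59,0,-22,135,-59,0,-30,180,-59,0,-37,225,-59,0,-42,255,-59,0,-45,272,-59,0,-45,272,-59,0]'

```text
clock: 13.25
tcp_pos: [468.7, 147.6, 133.9]
eef_rot: [-0.001, -0.081, 0.997, -0.0]
contact_force: [0.7, -0.7, -1.1]
opening: 33.0
```

step_arm --rows '[0,0,0,0,0,0,0,0,0,0,0,0]'

```text
clock: 13.55
tcp_pos: [469.5, 143.8, 134.7]
eef_rot: [-0.0, -0.078, 0.997, -0.0]
contact_force: [0.0, 0.2, -2.4]
opening: 32.7
```

```bash
cat >> h.py <<'E'
def prof(c,P,d,r=(15,36)):
    "grey profile along world dir d from world point P (same height); print"
    g=cv2.cvtColor(c['img'],cv2.COLOR_RGB2GRAY).astype(np.float32); L=np.arange(r[0],r[1]+1,1.)
    Q=np.array([proj(c,P+l*d) for l in L],np.float32)
    v=cv2.remap(g,Q[None,:,0],Q[None,:,1],cv2.INTER_CUBIC)[0]; return L,v
E
python3 - <<'E'
from h import *
np.set_printoptions(precision=1,suppress=True,linewidth=200)
go(469.8,145.4,135,np.pi/2+.158)
s=cap('scene','s8');t=cap('top','t8')
p=env.get_obs()['tcp_pos']
a=.165; X=np.array([np.cos(a),np.sin(a),0]);Y=np.array([-X[1],X[0],0])
c0=np.array([600.8,-106,70.3])+p-np.array([467.8,-130.6,75.7]); print('centre guess',c0)
for k,c in(('top',t),('scene',s)):
    for n,d in(('back',X),('left',Y),('right',-Y)):
        print(k,n,prof(c,c0,d)[1].astype(int))
s8=s['img'][:,:,::-1]
def z(c,x,y): return cv2.resize(np.ascontiguousarray(c['img'][y:y+45,x:x+60,::-1]),(400,300),interpolation=cv2.INTER_CUBIC)
q=proj(s,c0).astype(int);w=proj(t,c0).astype(int);print(q,w)
cv2.imwrite('pics/hovstub.png',np.hstack([z(s,q[0]-30,q[1]-22),z(t,w[0]-30,w[1]-22)]))
E
```

```text
t 13.55 tcp [469.5 143.8 134.7] yawy 1.727 tilt [ 0. -0. -1.] open 32.7 F [ 0.   0.2 -2.4] | delta [-0.6  1.5 -0.3] spin -0.001
centre guess [602.5 168.8 129.4]
top back [132 111 100 104 121 146 164 170 174 183 197 214 226 228 226 227 226 226 227 228 228 228]
top left [153 145 142 145 155 169 183 198 211 216 219 223 223 223 224 224 224 224 223 223 224 225]
top right [191 179 160 142 138 157 188 218 230 225 203 163 125  95  95 121 151 165 170 181 208 236]
scene back [194 195 198 199 191 179 162 149 151 165 191 223 240 240 227 197 153 128 144 168 172 158]
scene left [188 174 152 136 141 175 212 231 241 237 194 143 115 115 121 127 153 197 215 208 190 157]
scene right [213 221 226 231 231 215 184 162 178 212 236 243 236 183 102  40  14  21  33  32  29  32]
[326 312] [141 171]
```

```bash
python3 - <<'E'
from h import *
np.set_printoptions(precision=1,suppress=True,linewidth=200)
a=.165; X=np.array([np.cos(a),np.sin(a),0]);Y=np.array([-X[1],X[0],0])
c0=np.array([602.5,168.8,129.4]); s=load('s8');t=load('t8')
print('right',tri(t,proj(t,c0-23.2*Y),s,proj(s,c0-25.8*Y)))
c1=np.array([600.8,-106,70.3]); s=load('s7');t=load('t7')
for k,c in(('top',t),('scene',s)):
    for n,d in(('back',X),('left',Y),('right',-Y)): print(k,n,prof(c,c1,d)[1].astype(int))
def pk(c,d):
    L,v=prof(c,c1,d,(17,33)); w=np.clip(v-130,0,None); return (w*L).sum()/w.sum()
for n,d in(('back',X),('left',Y),('right',-Y)):
    A,B=pk(t,d),pk(s,d); P=tri(t,proj(t,c1+A*d),s,proj(s,c1+B*d)); print(n,A,B,P[0],P[1],'moved',P[0]+[1.7,274.4,59])
E
```

```text
right (array([606.7, 144.7, 131.2]), np.float64(1.9984824191178585))
top back [ 29  36  41  38  25  18  36  63 102 155 216 252 251 206 138  65  32  27  30  31  36  40]
top left [ 40  28  15  19  48  92 141 191 228 243 236 209 160 107  57  24   7  18  37  44  43  41]
top right [ 23  15  -7 -14  28 100 184 232 237 213 177 143 105  69  47  34  24  23  31  37  39  39]
scene back [ 36  35  35  35  35  33  30  29  36  63 117 186 241 262 252 197 111  40  19  26  31  33]
scene left [231 249 233 200 182 189 204 214 223 218 193 141  86  67  78  87  93 106 120 137 147 130]
scene right [253 274 281 251 192 140 126 156 194 215 224 230 237 243 244 244 245 243 242 242 242 242]
back 26.366079657471044 28.068671355962426 [ 627.6 -101.9   68.9] 1.1423287888513303 moved [629.3 172.5 127.9]
left 24.1993086007778 21.080282089326907 [597.4 -83.   72.5] 2.305585841402177 moved [599.1 191.4 131.5]
right 23.01892358543898 25.859739842553637 [ 605.1 -129.4   72.3] 2.0742462407765796 moved [606.8 145.  131.3]
```

```bash
python3 - <<'E'
from h import *
np.set_printoptions(precision=2,suppress=True)
U=[]
for n,p in(('top0',(142.1,172.1)),('scene0',(326.4,315.7))):
    c=load(n); g=cv2.cvtColor(c['img'],cv2.COLOR_RGB2GRAY).astype(float); x,y=int(round(p[0])),int(round(p[1]))
    w=g[y-3:y+4,x-3:x+4]; print(w.astype(int)); k=np.clip(np.median(w)-15-w,0,None); v,u=np.mgrid[y-3:y+4,x-3:x+4]
    q=((u*k).sum()/k.sum(),(v*k).sum()/k.sum()); U.append((c,q)); print(n,q,onz(c,q,117))
    # washer / hub outline ellipses are below; stub-top check
print(tri(U[0][0],U[0][1],U[1][0],U[1][1]))
E
```

```text
[[186 205 207 206 205 205 203]
 [203 203 210 211 210 205 204]
 [202 206 144  85 121 196 208]
 [202 213 119  11  42 188 204]
 [201 206 143  52 132 198 203]
 [205 205 201 200 204 206 207]
 [204 205 205 207 204 205 209]]
top0 (np.float64(142.1214953271028), np.float64(172.0163551401869)) [604.22 170.83 117.  ]
[[195 196 167 170 191 198 195]
 [198 160  95 102 139 186 196]
 [201 110  26  24  43 153 190]
 [199 127  48  29  21 151 191]
 [197 174 104  71 125 185 197]
 [195 198 167 155 188 197 192]
 [196 196 196 197 195 194 193]]
scene0 (np.float64(325.84301521438454), np.float64(315.5428769017981)) [602.9  168.38 117.  ]
(array([603.88, 169.69, 119.94]), np.float64(0.6265792937218774))
```

step_arm --rows '[0.8,1.3,3,0,0.8,1.3,6,0,0.8,1.3,6,0,0.8,1.3,6,0]'

```text
clock: 14.05
tcp_pos: [468.4, 146.0, 128.7]
eef_rot: [-0.0, -0.079, 0.997, -0.0]
contact_force: [-0.4, 0.3, -1.2]
opening: 33.3
```

```bash
cat > m.py <<'E'
from h import *
np.set_printoptions(precision=1,suppress=True,linewidth=200)
import sys
tag=sys.argv[1]; go(468.5,145.0,129,np.pi/2+.158)
p0=env.get_obs()['tcp_pos'];s=cap('scene','s'+tag);t=cap('top','t'+tag);p=env.get_obs()['tcp_pos'];print(p0,p)
X=np.array([np.cos(.165),np.sin(.165),0]);Y=np.array([-X[1],X[0],0])
for k,c,stub in(('top',t,(604.2,170.8)),('scene',s,(602.9,168.4))):
    P=np.array([*stub,p[2]-5]) 
    for n,d in(('back',X),('left',Y),('right',-Y)): print(k,n,prof(c,P,d,(14,36))[1].astype(int))
E
python3 m.py 9
```

```text
t 14.05 tcp [468.4 146.  128.7] yawy 1.729 tilt [ 0. -0. -1.] open 33.3 F [-0.4  0.3 -1.2] | delta [ 0.  -1.  -0.3] spin 0.0
[468.4 146.  128.7] [468.5 146.1 128.9]
top back [143 120 102  94  96 109 131 150 165 188 206 218 227 230 229 227 227 226 225 226 227 228 228]
top left [170 160 149 140 133 136 147 166 187 203 211 219 224 223 222 224 224 225 225 224 225 225 226]
top right [205 192 176 160 148 147 163 195 220 225 205 173 147 130 130 142 157 169 175 179 189 208 236]
scene back [196 196 194 184 166 156 151 149 149 153 171 206 230 237 230 206 157 118 102 105 112 109 100]
scene left [196 194 178 162 155 154 153 148 147 170 212 232 237 232 208 159 126 121 134 173 211 214 192]
scene right [164 179 193 194 182 172 185 216 230 229 226 224 224 225 224 174  86  40  23  27  36  38  38]
```

step_arm --rows '[0,-1.2,0,0,0,-1.2,2,0,0,-1.2,4,0,0,-1.2,6,0,0,-1.2,8,0,0,-1.2,10,0,0,-1.2,10,0]'

```text
clock: 14.85
tcp_pos: [468.4, 144.8, 118.4]
eef_rot: [-0.0, -0.079, 0.997, -0.0]
contact_force: [-0.2, -0.7, -1.5]
opening: 33.4
```

```bash
python3 m.py 10
```

```text
t 14.85 tcp [468.4 144.8 118.4] yawy 1.729 tilt [ 0. -0. -1.] open 33.4 F [-0.2 -0.7 -1.5] | delta [ -0.1   0.2 -10.6] spin 0.0
[468.4 144.8 118.4] [468.6 144.9 118.8]
top back [191 180 164 151 141 137 139 151 170 193 210 226 232 230 228 229 228 228 227 226 225 226 227]
top left [196 191 183 169 152 141 140 149 167 186 204 217 228 230 228 228 227 225 224 223 223 223 223]
top right [180 171 162 149 131 120 124 147 178 213 241 248 224 168 114  81  87 117 154 200 232 224 173]
scene back [147 135 139 150 152 145 123  89  69  82 126 180 227 245 238 210 163 104  77  85 108 133 174]
scene left [158 142 144 151 149 137 119 117 152 210 236 238 220 181 127 108 132 176 215 240 233 195 145]
scene right [190 178 163 147 129 118 135 171 209 231 233 228 223 221 221 224 226 222 221 208 171 140 121]
```

step_arm --rows '[0.7,0,2,0,0.7,0,4,0,0.7,0,6,0,0.7,0,8,0,0.7,0,10,0,0.7,0,12,0,0.7,0,12,0]'

```text
clock: 15.65
tcp_pos: [467.8, 144.7, 106.5]
eef_rot: [-0.0, -0.079, 0.997, -0.0]
contact_force: [0.4, -0.0, -2.3]
opening: 33.2
```

```bash
python3 m.py 11
```

```text
t 15.65 tcp [467.8 144.7 106.5] yawy 1.729 tilt [ 0. -0. -1.] open 33.2 F [ 0.4 -0.  -2.3] | delta [ -0.7   0.2 -22.5] spin 0.0
[467.8 144.7 106.5] [467.9 144.8 106.8]
top back [207 203 192 180 169 161 157 162 179 203 223 233 230 223 222 224 227 228 228 228 227 226 225]
top left [206 205 203 198 188 174 164 163 170 184 200 212 220 229 231 231 231 231 231 231 230 230 229]
top right [154 154 141 112  78  64  79 112 160 209 243 246 199 118  69  91 158 223 231 201 151 113  88]
scene back [149 135 105  77  66  67  80 112 160 202 230 238 234 212 176 126 107 137 193 228 229 206 164]
scene left [153 146 139 125  97  76  88 135 189 234 242 232 201 149 100 115 176 227 238 214 164 112  93]
scene right [194 194 192 182 167 153 144 148 170 205 223 228 226 224 223 222 222 223 223 223 223 223 223]
```

step_arm --rows '[0,0,1,0,0,0,2,0,0,0,2.5,0,0,0,2.5,0,0,0,2.5,0]'

```text
clock: 16.25
tcp_pos: [468.0, 144.8, 104.3]
eef_rot: [0.0, -0.079, 0.997, 0.0]
contact_force: [-0.1, -0.5, -2.5]
opening: 33.2
```

```bash
python3 m.py 12; python3 - <<'E'
from h import *
s=load('s12');t=load('t12')
def z(c,x,y): return cv2.resize(np.ascontiguousarray(c['img'][y:y+45,x:x+60,::-1]),(800,600),interpolation=cv2.INTER_CUBIC)
cv2.imwrite('pics/fin.png',z(s,300,285))
E
```

```text
t 16.25 tcp [468.  144.8 104.3] yawy 1.729 tilt [-0.  0. -1.] open 33.2 F [-0.1 -0.5 -2.5] | delta [ -0.6   0.1 -24.7] spin 0.0
[468.  144.8 104.3] [467.9 144.8 104.3]
top back [207 206 197 185 173 163 157 157 169 191 216 233 235 229 223 223 225 226 227 228 228 227 226]
top left [207 206 204 201 194 182 169 162 166 178 196 211 220 226 231 231 230 230 230 230 231 230 230]
top right [155 147 120  82  62  73 107 155 203 238 251 224 150  89  83 135 204 233 222 186 137  96  74]
scene back [127 100  75  66  72  86 115 164 204 221 231 232 214 169 119 101 134 193 232 235 206 153 108]
scene left [144 129 113  94  78  81 111 166 209 228 230 225 190 136 115 153 206 228 224 195 134  94 106]
scene right [195 195 190 179 166 150 142 145 162 189 216 230 228 225 224 222 220 221 223 223 223 222 222]
```

View pics/fin.png

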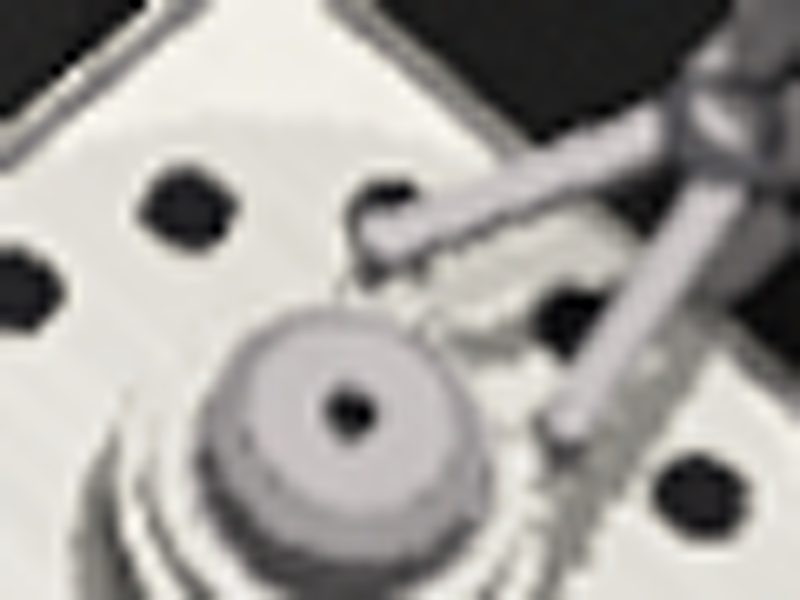

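The ring encircles the stub: stub dot at (350,412), tips at (370,260) and (565,440). There is no contact force yet. I'll probe gently downward for the washer, which gives an absolute height reference.

step_arm --rows '[0,0,0.5,0,0,0,1,0,0,0,1,0,0,0,1,0]'

```text
clock: 16.75
tcp_pos: [467.9, 144.8, 103.3]
eef_rot: [-0.0, -0.079, 0.997, 0.0]
contact_force: [0.7, 0.6, -2.9]
opening: 33.2
```

```bash
python3 - <<'E'
from h import *
for i in range(6):
    env.capture('top'); o=env.get_obs(); print(o['tcp_pos'].round(2),o['contact_force'].round(2),round(o['opening'],1))
# ring z by back point in both views, dot as height reference
X=np.array([np.cos(.165),np.sin(.165),0]);Y=np.array([-X[1],X[0],0])
s=load('s12');t=load('t12')
for n,d,a,b in(('back',X,25.6,24.4),('right/left chk',-Y,23.8,None)):
    if b: print(n,tri(t,proj(t,np.array([604.2,170.8,99.3])+a*d),s,proj(s,np.array([602.9,168.4,99.3])+b*d)))
E
```

```text
[467.94 144.75 103.29] [-0.96  0.13 -1.91] 33.1
[467.9  144.8  103.31] [-0.13  0.33 -2.22] 33.3
[467.94 144.77 103.31] [ 0.36  0.   -1.78] 33.2
[467.92 144.77 103.29] [-0.34  0.15 -1.95] 33.0
[467.93 144.76 103.31] [-0.58  0.86 -1.74] 33.1
[467.92 144.75 103.29] [ 0.06  0.53 -2.34] 33.5
back (array([628.54142912, 173.80119177, 103.27823093]), np.float64(0.16905677301769245))
```

step_arm --rows '[0,0,0.5,0,0,0,1,0,0,0,1,0,0,0,1,0]'

```text
clock: 17.45
tcp_pos: [467.9, 144.8, 102.3]
eef_rot: [-0.0, -0.079, 0.997, 0.0]
contact_force: [-0.7, -0.1, -0.8]
opening: 32.9
```

```bash
python3 - <<'E'
from h import *
F=[]
for i in range(6):
    env.capture('top'); o=env.get_obs(); F.append(np.r_[o['tcp_pos'],o['contact_force'],o['wrist_torque']])
print(np.mean(F,0).round(3))
E
```

```text
[ 4.67927e+02  1.44768e+02  1.02300e+02 -5.21000e-01 -3.02000e-01
 -1.69900e+00 -1.70000e-02  1.00000e-03  1.40000e-02]
```

step_arm --rows '[0,0,0.5,0,0,0,0.8,0,0,0,0.8,0,0,0,0.8,0]'

```text
clock: 18.15
tcp_pos: [467.9, 144.8, 101.5]
eef_rot: [-0.0, -0.079, 0.997, 0.0]
contact_force: [-0.0, 0.1, -1.5]
opening: 33.0
```

```bash
python3 - <<'E'
from h import *
F=[]
for i in range(8):
    env.capture('top'); o=env.get_obs(); F.append(np.r_[o['tcp_pos'],o['contact_force'],o['wrist_torque']])
print(np.mean(F,0).round(3))
E
python3 m.py 13
```

```text
[ 4.67918e+02  1.44773e+02  1.01500e+02 -5.80000e-01  2.59000e-01
 -1.48400e+00 -4.00000e-03  3.40000e-02  0.00000e+00]
t 18.55 tcp [467.9 144.8 101.5] yawy 1.729 tilt [-0.  0. -1.] open 33.2 F [-0.1  0.7 -1.3] | delta [ -0.6   0.1 -27.5] spin 0.0
[467.9 144.8 101.5] [467.9 144.8 101.5]
top back [207 210 206 194 178 164 155 150 155 173 199 221 234 232 225 223 223 224 225 226 227 228 227]
top left [205 207 206 203 198 190 175 162 156 163 181 200 217 224 227 230 230 229 229 230 230 230 230]
top right [151 126  90  63  68  99 139 185 223 247 237 178 116  95 131 195 231 235 212 168 119  77  63]
scene back [ 89  69  64  72  93 128 174 212 226 230 228 208 156 107  99 141 198 233 231 199 147 101  72]
scene left [129  98  79  71  82 113 157 203 230 235 225 196 148 118 138 195 234 235 204 148  96  81 105]
scene right [195 194 187 177 164 151 144 145 156 179 210 229 227 221 221 222 221 220 222 223 223 223 223]
```

Light washer contact starts at about TCP z 102.3. I'm raising 1 mm to centre in the groove, settling and handing in.

step_arm --rows '[0,0,-0.5,0,0,0,-1,0,0,0,-1,0,0,0,-1,0,0,0,-1,0]'

```text
clock: 19.15
tcp_pos: [467.9, 144.8, 102.5]
eef_rot: [0.0, -0.079, 0.997, 0.0]
contact_force: [-0.7, -0.0, -1.7]
opening: 33.0
```

```bash
python3 - <<'E'
from h import *
go(468,144.8,102.5,np.pi/2+.158)
# knob still out? dark knob centroid along its axis in the initial and present scene views
for tag in('scene0','s2','s12'):
    c=load(tag); u=np.array([-np.cos(.24),-np.sin(.24),0]); print(tag,prof(c,np.array([603.,169.5,36]),u,(90,150))[1][::4].astype(int))
F=[]
for i in range(4):
    env.capture('top'); o=env.get_obs(); F.append(np.r_[o['tcp_pos'],o['contact_force'],o['opening']])
print(np.mean(F,0).round(2)); print(env.job_done())
E
```

```text
t 19.15 tcp [467.9 144.8 102.5] yawy 1.729 tilt [-0.e+00  1.e-04 -1.e+00] open 33.0 F [-0.7 -0.  -1.7] | delta [-0.1 -0.  -0. ] spin 0.0
scene0 [221 200 144 196 130  13  31  33  36  31  35  34  36  35  35  34]
s2 [221 200 146 185 188 189 189 192  63  19  32  35  35  32  36  34]
s12 [142 117  82  90  93  95  97  99  34  31  44  61  76  89 103 113]
[ 4.6793e+02  1.4476e+02  1.0249e+02  1.7000e-01 -1.3000e-01 -1.4800e+00
  3.3350e+01]
the job is handed in; nothing more can be done
None
```

I pulled the lock knob out to its stop, fitted the spread ring over the stub at the groove, and handed the job in with the gripper still squeezing the pliers. The hand-in gives no verdict, so the checks below are mine.

- **Lock knob:** it moved 16 mm and then loaded up to about 21 N against its stop. The camera profile taken near the end still shows the long stem, so it stayed out.
- **Pliers and spread:** I took the pair farthest to the robot's right. At the end the handles measured about 33 mm against 32 mm at the stop, which I work out to be about 32 mm between the eyes.
- **Ring position:** it passed over the stub with no side force. The camera profiles put it centred on the stub to within about 1–2 mm.
- **Ring height:** I lowered it until the downward force eased, which I took as light contact with the washer, then raised it 1 mm. I estimate the eyes and back at about 97–98 mm, against the groove's 98 mm.

- **Disagreement:** the two cameras differed by 1–2.5 mm, and my first height estimate for the ring's back suggested a droop of a few millimetres. A later estimate and the washer contact did not bear that out. The height of the eyes comes from how the pliers were gripped; I did not see it directly.
- **Not checked:** I did not re-measure the bystander objects at the end. I saw no unexpected contact forces while moving.

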